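# Put the carving blanks away in the drawer and clamp the divider

### The arm

A 6-joint arm with a two-finger parallel gripper is mounted at the origin on the work surface. World frame = base frame: x ahead of the robot, y to its left, z up, the work surface at z = 0. Lengths are in m, angles in rad, forces in N, time in s.
With the tool pointing down it reaches from about 0.25 to 0.775 m from the base axis. Payload 4 kg.
Tool frame: the origin (TCP) lies on the centre line of the jaws, within the pads' length; the fingertips stand 25 mm ahead of it and the grasp point (between the pads) lies 6 mm ahead of it; z points along the fingers, y is the line along which they close (so a half turn about z gives the same grasp; the last joint's range is limited). The gripper opens to 94 mm and grips with 3 to 60 N. Pads are 16 mm wide; open, the fingers measure 119 mm over their backs; the gripper's body (75 mm by 177 mm) begins 78 mm behind the grasp point.
Start: joints at [1.199, 0.087, 1.371, -0, 1.684, -0.103], TCP at [0.146, 0.53, 0.231] pointing down, gripper open.
Joint ranges: [-3.1, 3.1], [-0.76, 2.03], [0.27, 2.55], [-1.08, 4.22], [0.17, 2.65], [-2.57, 2.57]. Speed limits (rad/s): [2.79, 2.79, 3.14, 3.14, 3.14, 3.14].

### API

Orientations are given as [roll, pitch, yaw] about the fixed x, y, z axes, in that order (R = Rz(yaw) Ry(pitch) Rx(roll)).
In Python, from bench import robot, imaging gives the robot as it stands. The module is installed in compiled form; this text tells all that it offers.
- The arm moves only by the tool drive_tool, never from a script. Its argument "series" is a list of rows, each a list of 3 entries, a list of its own where there are three numbers: the finger opening in m, from 0 to 0.094, then the shift along the tool's x, y, z in m, then the turn, a rotation vector about the tool's x, y, z in rad. A call has 1 to 5 rows; each row is the pose to reach, as a shift and turn from the pose commanded when the call began, along the tool's axes at that moment; what a row does not reach only later rows make up. A row lasts 1/8 s, in which the tool goes at most 62.5 mm and 10.7 degrees, less where a joint would pass 70% of its speed; a pose out of reach is approached as far as the arm can. A call with a gripper value outside its range is refused whole. The fingers move at their own pace and stop on an object; the grip force is fixed at half the most. Time passes only in rows, so rows that repeat a pose let the fingers close. It gives the time, the measured TCP pose, the force, the opening and the grip force at its end, in the units of the state.
- robot.get_obs(): the state, without advancing time (a new reading comes with each control period).
- imaging.snapshot(name): name is "scene" or "top"; returns the picture (384x512x3 uint8, red, green, blue); there is no depth.
- imaging.get_calibration(name): a dict with "intrinsics" (3x3 intrinsics, pixels), "k1" (the pictures are not rectified: a ray, as slopes to the right and down, at radius r is drawn at 1 + k1 r^2 times it, then the intrinsics apply), "position" and "rotation" of the camera in the world. Camera axes: x right, y up, looking along -z (the intrinsics and any distortion apply to the point x, -y, -z); pixel columns grow to the right and rows downward; lengths in m; the calibration is good to about 2 mm. A picture is of the moment at which its call begins. get_calibration takes no time and is no camera call.
- robot.close_job(): hands the job in; it is judged then, once.
The state is a dict: "time": time; "joint_positions": joint angles; "qvel": joint speeds; "joint_torque": joint torques, N m; "tool_pos": TCP position; "ee_rot": TCP orientation; "wrist_force": force on the tool from outside, world axes, zero at the start; "wrist_torque": the same for the moment, N m; "width": finger opening in m; "finger_force": force on a finger pad.
Only numpy, scipy, OpenCV 4.12 (cv2) and the standard library are available. Lean on these libraries where they do the work, as an engineer would, in place of code of your own. Each camera call takes 0.05 s, during which the arm holds its last target. There are 200 camera calls.

### The job

Pull the bench cabinet's drawer all the way out, loosen the divider's clamp knob and slide the divider out of the way, then lay every blank from the bench on the drawer's floor behind the track, lengthwise front to back (heads either way). Slide the divider up snug, so that the blanks stand packed side by side between it and the drawer's left wall, tighten the knob, and push the drawer fully shut; leave the mallet, the carved figure and the glue bottle alone.

Things in the scene. Friction and masses are not known exactly. Their poses are not given: they have to be found in the camera images.
- cabinet_front (a point): middle of the top front edge of a low wooden one-drawer cabinet fixed on the bench: 250 deep (x, back from here) x 370 wide (y) x 124 mm high. Its front faces the robot (-x); its yaw varies a little. Its own axes are called the cabinet's axes below: x to its back, y to its left seen from the robot, z up
- drawer (a joint): how far the drawer is pulled out along the cabinet's own -x, m: 0 shut, 0.215 fully out (end stop). Slides with about 2.5 N of friction and stays where it is left
- handle (a point): middle of the drawer's steel bar handle: a bar along y, about 10 mm thick and 120 mm long, 35 mm in front of the drawer's front panel (finger room behind it) and 88 mm above the bench. The front panel is 14 mm thick, its top 95 mm above the bench. Axes as the cabinet's
- tray (a point): on the drawer's floor, 18 mm above the bench, at the foot of the front panel's inner face, midway between the side walls; cabinet's axes; moves with the drawer. Side walls at y = -165 and +165 mm from here (left = +y), 40 mm high. Space for blanks: x = 66 mm (lip 16 mm high behind the track) to 215 mm (rear wall). With the drawer fully out the cabinet's face is at x = 215 mm
- divider (a joint): position of the sliding divider along the track, m: 0 at the left end (+y), grows towards the right, 0.24 at the right end. With the knob loose it slides with about 1 N of friction; with the knob tight it holds against some 40 N (creeping a few mm at most)
- divider_face (a point): on the left (+y) face of the upright aluminium divider plate, at its front end, 20 mm above the drawer's floor, cabinet's axes. Plate 8 mm thick (y), 135 mm long (back from here), top 50 mm above the drawer's floor. At joint divider = 0 this face is 58 mm from the left wall, at 0.24 298 mm. Its carriage, a dark 44 x 48 mm block, rides on a track across the drawer 32 mm in front of here
- clamp (a joint): angle of the clamp knob, rad: 0 fully tight (end stop), 1.4 fully loose (end stop); it grows anticlockwise seen from above. The divider is held firmly below about 0.4 and is free above 1.0. Turning takes about 0.2 to 0.35 N m; it stays where it is left
- knob (a point): on the clamp knob's upright axis at mid-height of its grip, 95 mm above the bench; 32 mm in front of and 4 mm right of the divider_face point. The grip is a black bar 54 long x 14 wide x 26 mm high, pinched across its 14 mm from above; this point's x axis lies along the bar and turns with it; at clamp = 0 it is along the cabinet's x. The carriage can be moved by holding the knob
- blank1: roughed-out wooden figure blank, 120 mm long: square body 40 x 40 x 80 mm, then a neck and a rounded head 37 mm across. Origin on the centre line at mid-length, 20 mm above what it lies on; its x axis points along it to the head; body from x = -60 to +20 mm, centre of mass near x = -10 mm; about 0.1 kg. May lie on any of its four sides. None if absent (2 to 4 are present)
- blank2: roughed-out wooden figure blank, 120 mm long: square body 40 x 40 x 80 mm, then a neck and a rounded head 37 mm across. Origin on the centre line at mid-length, 20 mm above what it lies on; its x axis points along it to the head; body from x = -60 to +20 mm, centre of mass near x = -10 mm; about 0.1 kg. May lie on any of its four sides. None if absent (2 to 4 are present)
- blank3: roughed-out wooden figure blank, 120 mm long: square body 40 x 40 x 80 mm, then a neck and a rounded head 37 mm across. Origin on the centre line at mid-length, 20 mm above what it lies on; its x axis points along it to the head; body from x = -60 to +20 mm, centre of mass near x = -10 mm; about 0.1 kg. May lie on any of its four sides. None if absent (2 to 4 are present)
- blank4: roughed-out wooden figure blank, 120 mm long: square body 40 x 40 x 80 mm, then a neck and a rounded head 37 mm across. Origin on the centre line at mid-length, 20 mm above what it lies on; its x axis points along it to the head; body from x = -60 to +20 mm, centre of mass near x = -10 mm; about 0.1 kg. May lie on any of its four sides. None if absent (2 to 4 are present)
- mallet: bystander: wooden carver's mallet lying on the bench, 240 mm long, on the robot's right; not to be moved
- figure: bystander: finished carved head on a small square stand, 136 mm tall; not to be moved
- glue: bystander: glue bottle, 60 mm across, 130 mm tall; not to be moved
Mind the look-alikes: they are no part of the job. What is shaped like the blank2 but yellow is not meant. What is shaped like the blank3 but turquoise is not meant.

How it is judged:
On the way, in this order (a step that is already met when the one before it is completed fails the run):
1. the drawer is pulled out (at least 180 mm) (value of joint drawer above 0.18 m), for 0.2 s.
2. the clamp knob is loosened with the drawer out (value of joint clamp above 1 rad and value of joint drawer above 0.18 m), for 0.2 s.
3. every blank lies on the drawer's floor (x of blank1 in the frame of tray between 0.11 and 0.165 m and y of blank1 in the frame of tray between -0.165 and 0.165 m and z of blank1 in the frame of tray between 0.01 and 0.03 m and x of blank2 in the frame of tray between 0.11 and 0.165 m and y of blank2 in the frame of tray between -0.165 and 0.165 m and z of blank2 in the frame of tray between 0.01 and 0.03 m and x of blank3 in the frame of tray between 0.11 and 0.165 m and y of blank3 in the frame of tray between -0.165 and 0.165 m and z of blank3 in the frame of tray between 0.01 and 0.03 m and x of blank4 in the frame of tray between 0.11 and 0.165 m and y of blank4 in the frame of tray between -0.165 and 0.165 m and z of blank4 in the frame of tray between 0.01 and 0.03 m), for 0.2 s.
4. the divider is snug against the packed blanks and the knob is tight (all of step 3 and angle between the x axis of each of blank1, blank2, blank3, blank4 and the x axis of tray, either way round below 0.2 rad and y of each of blank1, blank2, blank3, blank4 in the frame of divider_face above 0.014 m and y of any of blank1, blank2, blank3, blank4 in the frame of divider_face below 0.028 m and y of any of blank1, blank2, blank3, blank4 in the frame of tray above 0.137 m and (distance between blank1 and blank2 below 0.055 m or distance between blank1 and blank3 below 0.055 m or distance between blank1 and blank4 below 0.055 m) and (distance between blank2 and blank1 below 0.055 m or distance between blank2 and blank3 below 0.055 m or distance between blank2 and blank4 below 0.055 m) and (distance between blank3 and blank1 below 0.055 m or distance between blank3 and blank2 below 0.055 m or distance between blank3 and blank4 below 0.055 m) and (distance between blank4 and blank1 below 0.055 m or distance between blank4 and blank2 below 0.055 m or distance between blank4 and blank3 below 0.055 m) and value of joint clamp below 0.25 rad), for 0.2 s.
5. the drawer is shut (value of joint drawer below 0.008 m), for 0.2 s.
At the end, for the whole second after the job is handed in: Every blank on the drawer floor behind the track, lengthwise within 0.2 rad, packed: one within 8 mm of the left wall, one within 8 mm of the divider face, each within 15 mm of another; knob under 0.25 rad, drawer shut to 8 mm, blanks at rest (all of step 4 and value of joint drawer below 0.008 m and linear speed of each of blank1, blank2, blank3, blank4 below 0.03 m/s); the robot touches nothing.
It fails at once if the mallet is moved by more than 30 mm (distance of mallet from where it was at the start of the episode above 0.03 m).
It fails at once if the figure is moved by more than 30 mm (distance of figure from where it was at the start of the episode above 0.03 m).
It fails at once if the glue is moved by more than 30 mm (distance of glue from where it was at the start of the episode above 0.03 m).
Of blank1, blank2, blank3, blank4 only 2 to 4 are there at a start; the rules pass over those that are not, and their reading is None.
At some moment in a run one of blank1, blank2, blank3, blank4 may be knocked a few centimetres aside while the robot is not near it.
Once in a run the grip may slacken for a moment while it holds something.
It also fails if it takes over 210 s, if anything falls off the work surface, if the arm or the gripper's body presses on something with over 40 N, if the wrist force passes 120 N, or if a joint passes its speed limit or range.

## Working session

There is one attempt and no reset: what is moved stays moved. The work goes in short steps, Python scripts to look and compute and a tool call to move; the robot and the scene stay as the last step left them, time stands still between calls to the robot, and variables do not carry over. Pictures are saved under pics/ and viewed, at most 14 in all, crops included, and the job is handed in when it is done.

Besides the shell and the picture viewer there is one more tool, called after "Emit:" as name([rows], argument=value, ...), one row to a line, values as JSON. drive_tool: Moves the arm, as the interface text tells. Its arguments: {"type":"object","properties":{"series":{"type":"array"}},"required":["series"]}

```bash
mkdir -p pics; cat > h.py <<'E'
import numpy as np, cv2
from bench import robot, imaging
from scipy.spatial.transform import Rotation as R
def cal(n):
    c=imaging.get_calibration(n); return np.array(c["intrinsics"]),c["k1"],np.array(c["position"]),np.array(c["rotation"])
def ray(n,u,v):
    K,k1,p,Q=cal(n)
    if Q.shape!=(3,3): Q=R.from_euler('xyz',Q).as_matrix()
    s=cv2.undistortPoints(np.array([[[u,v]]],float),K,np.array([k1,0,0,0.]))[0,0]
    return p,Q@np.array([s[0],-s[1],-1])
def onz(n,u,v,z):
    p,d=ray(n,u,v); return p+d*(z-p[2])/d[2]
def proj(n,P):
    K,k1,p,Q=cal(n)
    if Q.shape!=(3,3): Q=R.from_euler('xyz',Q).as_matrix()
    c=Q.T@(np.array(P)-p); s=np.array([c[0],-c[1]])/-c[2]; s=s*(1+k1*(s@s))
    return K[:2,:2]@s+K[:2,2]
def tri(a,b):  # two (name,u,v)
    p,d=ray(*a);q,e=ray(*b); A=np.c_[d,-e]; t=np.linalg.lstsq(A,q-p,rcond=None)[0]
    return (p+d*t[0]+q+e*t[1])/2, np.linalg.norm(p+d*t[0]-q-e*t[1])
def snap(n,f,crop=None,sc=1):
    im=imaging.snapshot(n); o=im[:,:,::-1]
    if crop: o=o[crop[1]:crop[3],crop[0]:crop[2]]
    cv2.imwrite(f"pics/{f}.png",cv2.resize(o,None,fx=sc,fy=sc,interpolation=cv2.INTER_CUBIC)); return im
def st():
    o=robot.get_obs(); print({k:np.round(o[k],3).tolist() for k in ("time","tool_pos","ee_rot","wrist_force","width","finger_force","joint_positions")}); return o
def to_tool(dw):
    o=robot.get_obs(); return R.from_euler('xyz',o["ee_rot"]).inv().apply(dw)
E
python3 - <<'E'
from h import *
st()
for n in("scene","top"):
    im=snap(n,n+"0",None,1.5); np.save(n+"0.npy",im); print(n,[np.round(x,3).tolist() for x in cal(n)])
E
```

```text
{'time': 0.0, 'tool_pos': [0.146, 0.53, 0.229], 'ee_rot': [-3.139, -0.0, 2.873], 'wrist_force': [-0.05, 0.431, 0.382], 'width': 0.094, 'finger_force': 0.0, 'joint_positions': [1.199, 0.088, 1.372, -0.0, 1.684, -0.103]}
scene [[[393.033, 0.0, 258.994], [0.0, 393.033, 194.171], [0.0, 0.0, 1.0]], 0.033, [1.465, 0.266, 0.792], [0.973, -0.017, 1.947]]
top [[[388.376, 0.0, 252.005], [0.0, 388.376, 183.154], [0.0, 0.0, 1.0]], -0.115, [0.277, -0.089, 1.418], [0.189, 0.012, -1.593]]
```

View pics/scene0.png

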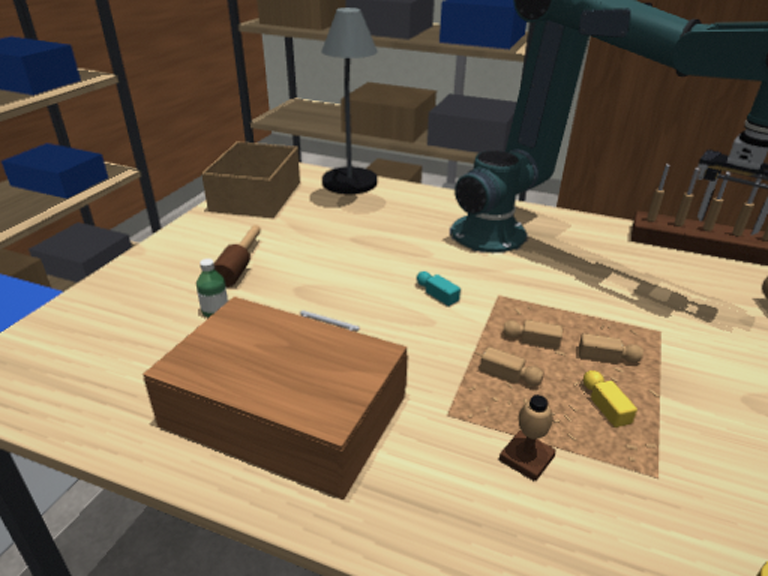

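View pics/top0.png

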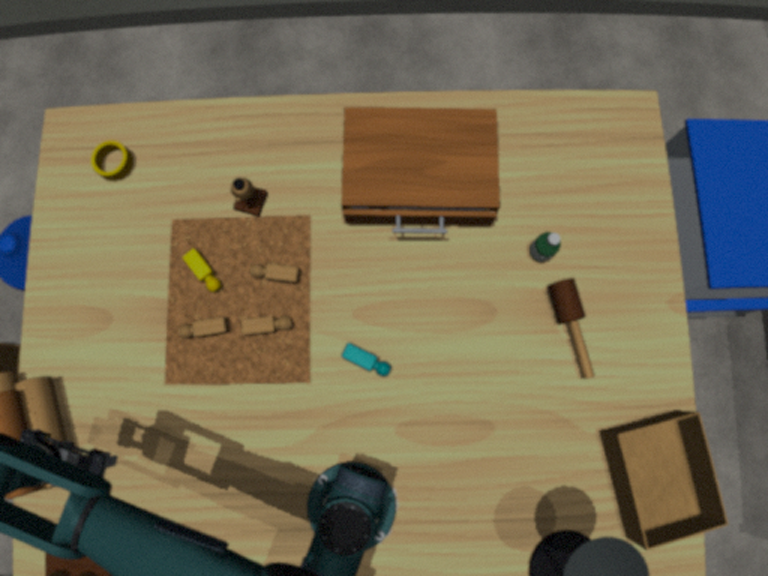

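```bash
python3 - <<'E'
from h import *
t=np.load("top0.npy")[:,:,::-1]; s=np.load("scene0.npy")[:,:,::-1]
a=cv2.resize(t[135:265,105:305],(800,520),interpolation=cv2.INTER_CUBIC)
cv2.imwrite("pics/c1.png",a)
z=.05
for n,L in (("top",[(344,108),(497,108),(498,207),(342,207),(394,233),(447,232)]),("scene",[(302,314),(357,327)])):
    for u,v in L: print(n,u,v,onz(n,u/1.5,v/1.5,.124 if n=="top" and v<220 else .088).round(3))
print(tri(("top",447/1.5,232/1.5),("scene",302/1.5,314/1.5)),tri(("top",394/1.5,233/1.5),("scene",357/1.5,327/1.5)))
for u,v in [(282,272),(208,327),(263,325),(366,359),(200,270)]: print(onz("top",u/1.5,v/1.5,.02).round(3))
E
```

```text
top 344 108 [ 0.938 -0.005  0.124]
top 497 108 [ 0.929 -0.375  0.124]
top 498 207 [ 0.678 -0.36   0.124]
top 342 207 [0.687 0.002 0.124]
top 394 233 [ 0.631 -0.118  0.088]
top 447 232 [ 0.63  -0.243  0.088]
scene 302 314 [ 0.642 -0.232  0.088]
scene 357 327 [ 0.638 -0.113  0.088]
(array([ 0.63158833, -0.24109676,  0.07910452]), np.float64(0.005788548967005741)) (array([ 0.63205079, -0.11693768,  0.08292108]), np.float64(0.0017628134421791841))
[0.557 0.159 0.02 ]
[0.425 0.34  0.02 ]
[0.428 0.204 0.02 ]
[ 0.341 -0.044  0.02 ]
[0.568 0.365 0.02 ]
```

View pics/c1.png

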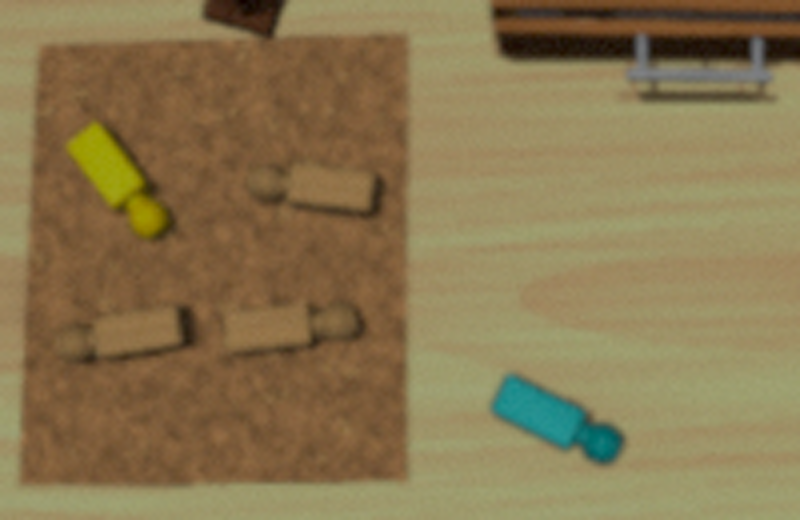

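```bash
cat >> h.py <<'E'
CY=-0.025; CF=np.array([.683,-.179])
def cab(x,y,z,out=.215):   # tray coords -> world
    c,s=np.cos(CY),np.sin(CY); x=x-out; return [CF[0]+c*x-s*y, CF[1]+s*x+c*y, z]
def plan(*W):   # waypoints (x,y,z,yaw): prints shift/turn per call (<=.3 m, <=.9 rad)
    o=robot.get_obs(); p=np.array(o["tool_pos"]); q=R.from_euler('xyz',o["ee_rot"])
    for w in W:
        t=np.array(w[:3],float); g=R.from_euler('xyz',[np.pi,0,w[3]])
        n=int(max(1,np.ceil(np.linalg.norm(t-p)/.305),np.ceil((q.inv()*g).magnitude()/.92)))
        rv=(q.inv()*g).as_rotvec(); p0=p;q0=q
        for i in range(n):
            p1=p0+(t-p0)*(i+1)/n; q1=q0*R.from_rotvec(rv*(i+1)/n)
            print("shift",q.inv().apply(p1-p).round(3).tolist(),"turn",(q.inv()*q1).as_rotvec().round(3).tolist()); p,q=p1,q1
E
python3 - <<'E'
from h import *
plan((.633,-.179,.2,1.546),(.633,-.179,.094,1.546))
E
```

```text
shift [-0.219, -0.185, 0.01] turn [-0.001, 0.0, 0.442]
shift [-0.277, -0.073, 0.01] turn [-0.001, 0.0, 0.442]
shift [-0.282, 0.053, 0.01] turn [-0.001, 0.0, 0.442]
shift [-0.0, -0.0, 0.106] turn [0.0, -0.0, -0.0]
```

Emit:
drive_tool([
  [0.034,[-0.219,-0.185,0.01],[0,0,0.442]],
  [0.034,[-0.219,-0.185,0.01],[0,0,0.442]],
  [0.034,[-0.219,-0.185,0.01],[0,0,0.442]],
  [0.034,[-0.219,-0.185,0.01],[0,0,0.442]],
  [0.034,[-0.219,-0.185,0.01],[0,0,0.442]],
])

```text
time: 0.72
tool_pos: [0.3089, 0.2914, 0.22]
ee_rot: [-3.141, 0.0, 2.429]
wrist_force: [0.4, -0.1, 0.2]
width: 0.0472
finger_force: 0.0
```

Emit:
drive_tool([
  [0.034,[-0.277,-0.073,0.01],[0,0,0.442]],
  [0.034,[-0.277,-0.073,0.01],[0,0,0.442]],
  [0.034,[-0.277,-0.073,0.01],[0,0,0.442]],
  [0.034,[-0.277,-0.073,0.01],[0,0,0.442]],
  [0.034,[-0.277,-0.073,0.01],[0,0,0.442]],
])

```text
time: 1.35
tool_pos: [0.4711, 0.0551, 0.2097]
ee_rot: [-3.14, -0.0, 1.986]
wrist_force: [-0.3, 0.8, -0.2]
width: 0.0341
finger_force: 0.0
```

Emit:
drive_tool([
  [0.034,[-0.282,0.053,0.01],[0,0,0.442]],
  [0.034,[-0.282,0.053,0.01],[0,0,0.442]],
  [0.034,[-0.282,0.053,0.01],[0,0,0.442]],
  [0.034,[-0.282,0.053,0.01],[0,0,0.442]],
  [0.034,[-0.282,0.053,0.01],[0,0,0.442]],
])

```text
time: 1.98
tool_pos: [0.6339, -0.1812, 0.1986]
ee_rot: [-3.14, -0.001, 1.545]
wrist_force: [1.0, 0.7, 0.2]
width: 0.0339
finger_force: 0.0
```

Emit:
drive_tool([
  [0.034,[0,0,0.05],[0,0,0]],
  [0.034,[0,0,0.104],[0,0,0]],
  [0.034,[0,0,0.104],[0,0,0]],
])

```text
time: 2.35
tool_pos: [0.6292, -0.1771, 0.0894]
ee_rot: [-3.128, -0.005, 1.547]
wrist_force: [-0.1, -0.2, 0.7]
width: 0.0341
finger_force: 0.0
```

Emit:
drive_tool([
  [0.0,[0,0,0],[0,0,0]],
  [0.0,[0,0,0],[0,0,0]],
  [0.0,[0,0,0],[0,0,0]],
  [0.0,[0,0,0],[0,0,0]],
])

```text
time: 2.85
tool_pos: [0.6357, -0.179, 0.1003]
ee_rot: [3.134, 0.002, 1.547]
wrist_force: [3.0, -0.1, 6.6]
width: 0.0098
finger_force: 30.0
```

Emit:
drive_tool([
  [0.0,[0,-0.02,0],[0,0,0]],
  [0.0,[0,-0.06,0],[0,0,0]],
  [0.0,[0,-0.1,0],[0,0,0]],
  [0.0,[0,-0.14,0],[0,0,0]],
  [0.0,[0,-0.17,0],[0,0,0]],
])

```text
time: 3.48
tool_pos: [0.4649, -0.1725, 0.1002]
ee_rot: [3.133, -0.003, 1.547]
wrist_force: [4.9, 7.5, 10.7]
width: 0.01
finger_force: 30.0
```

Emit:
drive_tool([
  [0.0,[0,-0.02,0],[0,0,0]],
  [0.0,[0,-0.035,0],[0,0,0]],
  [0.0,[0,-0.046,0],[0,0,0]],
  [0.0,[0,-0.046,0],[0,0,0]],
  [0.0,[0,-0.046,0],[0,0,0]],
])

```text
time: 4.1
tool_pos: [0.4232, -0.171, 0.1003]
ee_rot: [3.126, -0.004, 1.548]
wrist_force: [11.5, 8.8, 6.2]
width: 0.0101
finger_force: 30.0
```

Emit:
drive_tool([
  [0.034,[0,0,0],[0,0,0]],
  [0.034,[0,0,0],[0,0,0]],
  [0.034,[0,0,-0.06],[0,0,0]],
  [0.034,[0,0,-0.12],[0,0,0]],
])

```text
time: 4.6
tool_pos: [0.4156, -0.1729, 0.2161]
ee_rot: [-3.136, -0.002, 1.546]
wrist_force: [0.5, -0.4, 0.6]
width: 0.034
finger_force: 0.0
```

Emit:
drive_tool([
  [0.034,[0.28,-0.1,0],[0,0,0]],
  [0.034,[0.28,-0.1,0],[0,0,0]],
  [0.034,[0.28,-0.1,0],[0,0,0]],
  [0.034,[0.28,-0.1,0],[0,0,0]],
  [0.034,[0.28,-0.1,0],[0,0,0]],
])

```text
time: 5.22
tool_pos: [0.3222, 0.1102, 0.2161]
ee_rot: [-3.141, 0.001, 1.547]
wrist_force: [1.4, -0.5, -0.0]
width: 0.0338
finger_force: 0.0
```

```bash
python3 - <<'E'
from h import *
t=imaging.snapshot("top"); s=imaging.snapshot("scene"); np.save("top1.npy",t); np.save("scene1.npy",s)
a=cv2.resize(t[60:240,215:345,::-1],(390*1,540),interpolation=cv2.INTER_CUBIC)
b=cv2.resize(s[180:340,85:285,::-1],(400,320),interpolation=cv2.INTER_CUBIC)
o=np.zeros((540,790,3),np.uint8); o[:,:390]=a; o[:320,390:]=b
cv2.imwrite("pics/c2.png",o); st()
E
```

```text
{'time': 5.325, 'tool_pos': [0.322, 0.112, 0.216], 'ee_rot': [-3.14, -0.001, 1.555], 'wrist_force': [0.464, 0.084, 0.059], 'width': 0.034, 'finger_force': 0.0, 'joint_positions': [0.167, -0.395, 1.817, 0.001, 1.722, 0.183]}
```

View pics/c2.png

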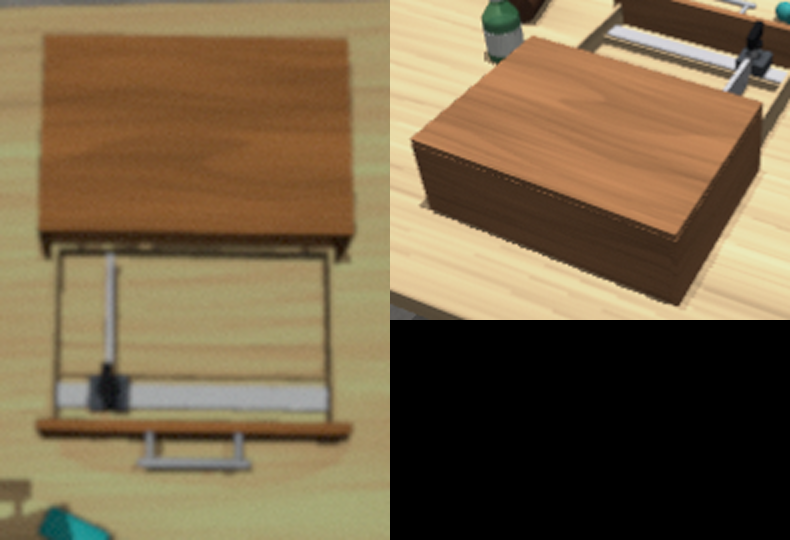

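```bash
python3 - <<'E'
from h import *
T=lambda x,y:("top",215+x/3,60+y/3)
print("knob",tri(T(107.5,386),("scene",85+(754-390)/2,180+38/2)), onz(*T(107.5,386),.108))
for nm,x,y,z in [("hl",137,464,.088),("hr",250,464,.088),("panelL",38,430,.095),("panelR",350,430,.095),("wallL",58,340,.058),("wallR",328,340,.058),("cabfl",41,232,.124),("cabfr",354,234,.124),("cabbl",44,36,.124),("cabbr",347,39,.124),("divend",112,255,.068),("divfr",109,360,.068)]:
    print(nm,onz(*T(x,y),z).round(3))
print(cab(0.04,.107-.004,.095))
for b in (32,40): pass
E
```

```text
knob (array([ 0.51220484, -0.07172981,  0.08618238]), np.float64(0.003174738132823331)) [ 0.50883706 -0.07349122  0.108     ]
hl [ 0.421 -0.105  0.088]
hr [ 0.418 -0.235  0.088]
panelL [0.462 0.007 0.095]
panelR [ 0.453 -0.35   0.095]
wallL [ 0.575 -0.015  0.058]
wallR [ 0.567 -0.338  0.058]
cabfl [ 0.689 -0.     0.124]
cabfr [ 0.678 -0.364  0.124]
cabbl [ 0.938 -0.006  0.124]
cabbr [ 0.925 -0.373  0.124]
divend [ 0.676 -0.082  0.068]
divfr [ 0.547 -0.075  0.068]
[np.float64(0.5106294164309675), np.float64(-0.07165764153852797), 0.095]
```

```bash
sed -i 's/CY=-0.025/CY=-0.027/' h.py; python3 - <<'E'
from h import *
plan((.511,-.072,.18,-.027),(.511,-.072,.103,-.027))
E
```

```text
shift [-0.09, 0.096, 0.018] turn [-0.001, 0.0, 0.791]
shift [0.005, 0.132, 0.018] turn [-0.001, 0.0, 0.791]
shift [-0.0, -0.0, 0.077] turn [0.0, 0.0, -0.0]
```

Emit:
drive_tool([
  [0.045,[-0.09,0.096,0.018],[0,0,0.791]],
  [0.045,[-0.09,0.096,0.018],[0,0,0.791]],
  [0.045,[-0.09,0.096,0.018],[0,0,0.791]],
  [0.045,[-0.09,0.096,0.018],[0,0,0.791]],
  [0.045,[-0.09,0.096,0.018],[0,0,0.791]],
])

```text
time: 5.95
tool_pos: [0.4174, 0.0148, 0.1976]
ee_rot: [-3.14, 0.003, 0.751]
wrist_force: [0.5, 0.6, -0.2]
width: 0.0451
finger_force: 0.0
```

Emit:
drive_tool([
  [0.045,[0.005,0.132,0.018],[0,0,0.791]],
  [0.045,[0.005,0.132,0.018],[0,0,0.791]],
  [0.045,[0.005,0.132,0.018],[0,0,0.791]],
  [0.045,[0.005,0.132,0.018],[0,0,0.791]],
  [0.045,[0.005,0.132,0.018],[0,0,0.791]],
])

```text
time: 6.58
tool_pos: [0.5112, -0.0781, 0.1793]
ee_rot: [3.141, 0.003, -0.04]
wrist_force: [0.5, 0.2, -0.2]
width: 0.0451
finger_force: 0.0
```

Emit:
drive_tool([
  [0.045,[0,0,0.04],[0,0,0]],
  [0.045,[0,0,0.077],[0,0,0]],
  [0.045,[0,0,0.077],[0,0,0]],
  [0.045,[0,0,0.077],[0,0,0]],
])

```text
time: 7.08
tool_pos: [0.5124, -0.077, 0.1045]
ee_rot: [3.141, -0.001, -0.036]
wrist_force: [-0.6, 0.6, -0.1]
width: 0.0448
finger_force: 0.0
```

Emit:
drive_tool([
  [0.045,[0,-0.005,0],[0,0,0]],
  [0.0,[0,-0.005,0],[0,0,0]],
  [0.0,[0,-0.005,0],[0,0,0]],
  [0.0,[0,-0.005,0],[0,0,0]],
  [0.0,[0,-0.005,0],[0,0,0]],
])

```text
time: 7.7
tool_pos: [0.5126, -0.0708, 0.1041]
ee_rot: [-3.141, -0.001, -0.035]
wrist_force: [-0.1, 1.3, 2.8]
width: 0.0243
finger_force: 30.0
```

Emit:
drive_tool([
  [0.0,[0,0,0],[0,0,0]],
  [0.0,[0,0,0],[0,0,0]],
])

```text
time: 7.95
tool_pos: [0.5126, -0.0708, 0.1041]
ee_rot: [-3.141, -0.001, -0.035]
wrist_force: [-0.4, 1.5, 4.8]
width: 0.0247
finger_force: 30.0
```

```bash
python3 - <<'E'
from h import *
s=imaging.snapshot("scene")
cv2.imwrite("pics/c3.png",cv2.resize(s[130:240,215:335,::-1],(720,660),interpolation=cv2.INTER_CUBIC)[:600]); st()
print(robot.get_obs()["wrist_torque"])
E
```

```text
{'time': 8.0, 'tool_pos': [0.513, -0.071, 0.104], 'ee_rot': [-3.141, -0.001, -0.035], 'wrist_force': [-0.244, 0.043, 4.804], 'width': 0.025, 'finger_force': 30.001, 'joint_positions': [-0.247, 0.075, 1.638, 0.0, 1.427, 1.359]}
[0.19481821 0.19432361 0.01889162]
```

View pics/c3.png

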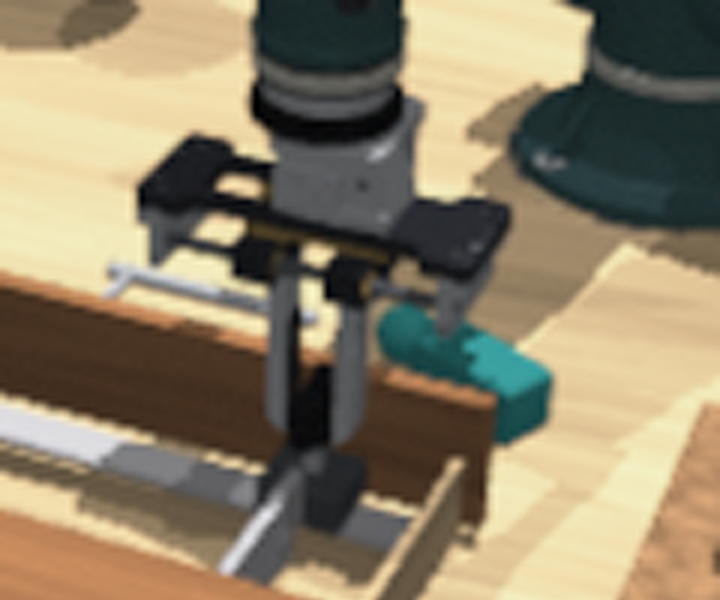

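```bash
python3 - <<'E'
from h import *
t=np.load("top1.npy").astype(int).sum(2)
print(t[176:202,241:262])
E
```

```text
[[415 418 422 413 418 410 415 418 407 450 475 402 298 338 401 403 414 408
  407 403 407]
 [431 434 423 423 422 432 421 422 421 457 468 397 297 348 403 421 426 415
  425 419 416]
 [427 433 429 432 429 427 427 426 432 462 467 393 320 357 408 431 425 427
  425 423 428]
 [421 417 429 423 416 428 435 418 413 423 442 387 308 343 396 431 427 421
  428 422 422]
 [424 412 420 415 426 420 411 382 337 345 347 329 291 352 396 419 422 424
  416 418 417]
 [416 417 414 416 419 421 403 330 227 186 208 236 273 338 399 406 416 410
  415 410 408]
 [412 408 415 412 418 412 396 305 172  81 114 181 258 330 399 417 409 415
  423 414 414]
 [398 402 395 390 391 385 363 285 148  77  91 167 237 320 381 402 398 408
  398 403 401]
 [350 346 340 337 325 332 307 228 116  79 105 133 199 257 310 337 338 350
  346 355 356]
 [326 323 297 272 250 234 205 157  94  77  87  96 142 181 223 252 241 259
  291 293 293]
 [398 385 360 299 222 194 169 124  82  79  66  72 100 152 196 209 204 244
  311 321 338]
 [453 442 419 352 243 189 163 106  78  62  61  77  99 118 169 183 206 277
  369 418 427]
 [486 487 466 382 247 196 139  8
[... 514 characters left out ...]
3 298 223 207 204 176 124  87  68  60  89 129 158 200 266 390
  463 483 487]
 [389 393 347 277 214 196 191 182 131  95  44  60  84 116 152 189 231 336
  406 418 431]
 [385 378 353 308 228 200 190 186 147 127 135 125 116 123 140 163 206 288
  333 358 388]
 [419 426 402 358 303 276 288 279 260 279 278 261 226 204 206 227 250 333
  396 413 408]
 [399 398 405 408 374 376 387 363 369 367 372 362 338 328 332 329 342 391
  419 434 436]
 [336 346 357 371 370 368 373 373 370 369 375 381 364 375 360 368 366 378
  389 394 389]
 [286 278 288 298 295 300 300 312 316 317 308 316 309 314 301 316 316 314
  326 321 311]
 [265 263 266 264 260 268 284 276 279 295 283 281 280 288 277 283 279 282
  287 284 282]]
```

Emit:
drive_tool([
  [0.045,[0,0,0],[0,0,0]],
  [0.045,[0,0,0],[0,0,0]],
  [0.045,[0,0,-0.009],[0,0,-0.12]],
  [0.045,[0,0,-0.009],[0,0,-0.12]],
])

```text
time: 8.5
tool_pos: [0.5123, -0.0711, 0.1124]
ee_rot: [3.141, -0.0, 0.083]
wrist_force: [-0.7, -0.2, 0.1]
width: 0.0449
finger_force: 0.0
```

Emit:
drive_tool([
  [0.0,[0,0,0],[0,0,0]],
  [0.0,[0,0,0],[0,0,0]],
  [0.0,[0,0,0],[0,0,0]],
  [0.0,[0,0,0],[0,0,0]],
  [0.0,[0,0,0],[0,0,0]],
])

```text
time: 9.12
tool_pos: [0.5122, -0.0709, 0.1122]
ee_rot: [-3.141, 0.0, 0.084]
wrist_force: [0.3, 0.1, -2.3]
width: 0.0137
finger_force: 29.9
```

Emit:
drive_tool([
  [0.0,[0,0,0],[0,0,-0.16]],
  [0.0,[0,0,0],[0,0,-0.32]],
  [0.0,[0,0,0],[0,0,-0.48]],
  [0.0,[0,0,0],[0,0,-0.64]],
  [0.0,[0,0,0],[0,0,-0.64]],
])

```text
time: 9.75
tool_pos: [0.5128, -0.0711, 0.1124]
ee_rot: [3.141, -0.001, 0.722]
wrist_force: [2.4, -0.6, -1.3]
width: 0.0158
finger_force: 27.2
```

Emit:
drive_tool([
  [0.0,[0,0,0],[0,0,-0.16]],
  [0.0,[0,0,0],[0,0,-0.32]],
  [0.0,[0,0,0],[0,0,-0.48]],
  [0.0,[0,0,0],[0,0,-0.6]],
  [0.0,[0,0,0],[0,0,-0.6]],
])

```text
time: 10.38
tool_pos: [0.5137, -0.0711, 0.1124]
ee_rot: [3.138, -0.001, 1.321]
wrist_force: [6.2, 0.2, -4.2]
width: 0.0151
finger_force: 27.8
```

Emit:
drive_tool([
  [0.0,[-0.039,0.009,0],[0,0,0]],
  [0.0,[-0.078,0.0178,0],[0,0,0]],
  [0.0,[-0.117,0.0266,0],[0,0,0]],
  [0.0,[-0.156,0.0354,0],[0,0,0]],
  [0.0,[-0.195,0.0442,0],[0,0,0]],
])

```text
time: 11.0
tool_pos: [0.5066, -0.2706, 0.1125]
ee_rot: [-3.139, -0.003, 1.321]
wrist_force: [-1.5, 2.4, 2.1]
width: 0.014
finger_force: 29.3
```

```bash
python3 - <<'E'
from h import *
st()
t=imaging.snapshot("top"); np.save("top2.npy",t)
a=cv2.resize(t[90:240,105:355,::-1],(800,480),interpolation=cv2.INTER_CUBIC)
cv2.imwrite("pics/c4.png",a)
E
```

```text
{'time': 11.0, 'tool_pos': [0.507, -0.271, 0.112], 'ee_rot': [-3.139, -0.003, 1.321], 'wrist_force': [-1.533, 2.406, 2.067], 'width': 0.014, 'finger_force': 29.321, 'joint_positions': [-0.59, 0.195, 1.486, 0.002, 1.464, -0.34]}
```

View pics/c4.png

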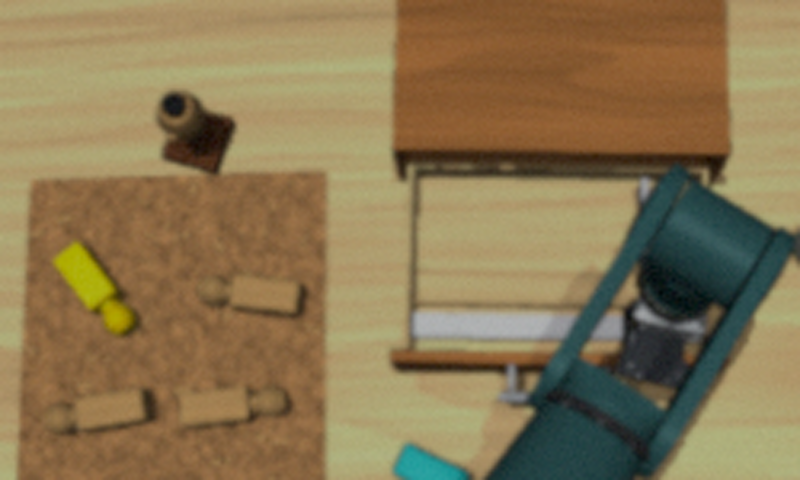

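```bash
python3 - <<'E'
from h import *
T=lambda x,y:("top",105+x/3.2,90+y/3.2); S=lambda x,y:("scene",x/1.5,y/1.5)
for n,b,h,sb in [("A",(265,295),(214,291),(503,362)),("B",(112,411),(61,418),(602,346)),("C",(215,406),(270,402),(542,331))]:
    P=onz(*T(*b),.04); H=onz(*T(*h),.03); d=(H-P)[:2]; yaw=np.arctan2(d[1],d[0])
    u=d/np.linalg.norm(d); print(n,"body",P.round(3),"len",np.linalg.norm(d).round(3),"yaw",yaw.round(3),"origin",(P[:2]+.02*u).round(3),"com",(P[:2]+.01*u).round(3),"tri",tri(T(*b),S(*sb))[0].round(3))
    print(onz(*S(*sb),.04).round(3))
print(cab(.13,.12,.05),cab(.13,-.135,.05))
E
```

```text
A body [0.55  0.156 0.04 ] len 0.061 yaw 1.438 origin [0.553 0.176] com [0.552 0.166] tri [0.553 0.161 0.023]
[0.573 0.166 0.04 ]
B body [0.421 0.329 0.04 ] len 0.063 yaw 1.666 origin [0.42  0.349] com [0.42  0.339] tri [0.423 0.338 0.021]
[0.447 0.339 0.04 ]
C body [0.425 0.211 0.04 ] len 0.061 yaw -1.498 origin [0.426 0.191] com [0.426 0.201] tri [0.426 0.217 0.025]
[0.445 0.219 0.04 ]
[np.float64(0.6012705869722076), np.float64(-0.05674901617519594), 0.05] [np.float64(0.5943864234692168), np.float64(-0.31165607432161935), 0.05]
```

Emit:
drive_tool([
  [0.045,[0,0,0],[0,0,0]],
  [0.045,[0,0,0],[0,0,0]],
  [0.045,[0,0,0],[0,0,0]],
  [0.045,[0,0,-0.05],[0,0,0]],
  [0.045,[0,0,-0.09],[0,0,0]],
])

```text
time: 11.68
tool_pos: [0.5078, -0.2697, 0.2038]
ee_rot: [3.142, -0.0, 1.326]
wrist_force: [0.1, -0.5, 0.1]
width: 0.0449
finger_force: 0.0
```

```bash
python3 - <<'E'
from h import *
plan((.552,.166,.17,1.438),(.552,.166,.032,1.438))
E
```

```text
shift [0.217, -0.031, 0.017] turn [0.0, -0.0, -0.056]
shift [0.218, -0.019, 0.017] turn [0.0, -0.0, -0.056]
shift [-0.0, -0.0, 0.138] turn [0.0, -0.0, -0.0]
```

Emit:
drive_tool([
  [0.07,[0.217,-0.031,0.017],[0,0,-0.056]],
  [0.07,[0.217,-0.031,0.017],[0,0,-0.056]],
  [0.07,[0.217,-0.031,0.017],[0,0,-0.056]],
  [0.07,[0.217,-0.031,0.017],[0,0,-0.056]],
  [0.07,[0.217,-0.031,0.017],[0,0,-0.056]],
])

```text
time: 12.3
tool_pos: [0.5301, -0.0498, 0.1855]
ee_rot: [-3.141, -0.0, 1.386]
wrist_force: [0.6, -0.2, -0.1]
width: 0.0697
finger_force: 0.0
```

Emit:
drive_tool([
  [0.07,[0.218,-0.019,0.017],[0,0,-0.056]],
  [0.07,[0.218,-0.019,0.017],[0,0,-0.056]],
  [0.07,[0.218,-0.019,0.017],[0,0,-0.056]],
  [0.07,[0.218,-0.019,0.017],[0,0,-0.056]],
  [0.07,[0.218,-0.019,0.017],[0,0,-0.056]],
])

```text
time: 12.92
tool_pos: [0.5528, 0.1661, 0.1681]
ee_rot: [-3.141, 0.001, 1.44]
wrist_force: [0.6, -0.3, 0.0]
width: 0.0698
finger_force: 0.0
```

Emit:
drive_tool([
  [0.07,[0,0,0.05],[0,0,0]],
  [0.07,[0,0,0.1],[0,0,0]],
  [0.07,[0,0,0.137],[0,0,0]],
  [0.07,[0,0,0.137],[0,0,0]],
  [0.07,[0,0,0.137],[0,0,0]],
])

```text
time: 13.55
tool_pos: [0.5538, 0.1637, 0.0327]
ee_rot: [3.14, -0.0, 1.435]
wrist_force: [-0.4, 0.7, 0.6]
width: 0.07
finger_force: 0.0
```

Emit:
drive_tool([
  [0.02,[0,0,0],[0,0,0]],
  [0.02,[0,0,0],[0,0,0]],
  [0.02,[0,0,0],[0,0,0]],
  [0.02,[0,0,0],[0,0,0]],
  [0.02,[0,0,0],[0,0,0]],
])

```text
time: 14.18
tool_pos: [0.5537, 0.165, 0.0322]
ee_rot: [3.14, -0.0, 1.437]
wrist_force: [0.7, -0.2, 2.8]
width: 0.0398
finger_force: 30.0
```

```bash
python3 - <<'E'
from h import *
o=robot.get_obs(); p=o["tool_pos"]
a=cab(.1305,.115,.15); print(a)
plan((p[0],p[1],.15,1.437),(*a,CY),(*a[:2],.051,CY))
E
```

```text
[np.float64(0.6016354211351811), np.float64(-0.0617606921457199), 0.15]
shift [0.0, 0.0, -0.118] turn [0.002, -0.0, -0.0]
shift [-0.109, 0.039, 0.0] turn [-0.0, -0.0, 0.732]
shift [-0.055, 0.102, 0.0] turn [-0.0, -0.0, 0.732]
shift [0.0, 0.0, 0.099] turn [0.0, 0.0, 0.0]
```

Emit:
drive_tool([
  [0.02,[0,0,-0.05],[0,0,0]],
  [0.02,[0,0,-0.118],[0,0,0]],
  [0.02,[0,0,-0.118],[0,0,0]],
])

```text
time: 14.55
tool_pos: [0.5556, 0.1656, 0.1553]
ee_rot: [3.132, -0.004, 1.437]
wrist_force: [0.7, -0.0, -1.8]
width: 0.0398
finger_force: 30.0
```

Emit:
drive_tool([
  [0.02,[-0.022,0.008,0],[0,0,0.15]],
  [0.02,[-0.044,0.016,0],[0,0,0.3]],
  [0.02,[-0.066,0.024,0],[0,0,0.45]],
  [0.02,[-0.088,0.032,0],[0,0,0.6]],
  [0.02,[-0.109,0.039,0],[0,0,0.732]],
])

```text
time: 15.18
tool_pos: [0.5757, 0.051, 0.1468]
ee_rot: [-3.138, 0.004, 0.7]
wrist_force: [0.0, -0.2, -1.1]
width: 0.0398
finger_force: 30.0
```

Emit:
drive_tool([
  [0.02,[-0.011,0.02,0],[0,0,0.15]],
  [0.02,[-0.022,0.04,0],[0,0,0.3]],
  [0.02,[-0.033,0.06,0],[0,0,0.45]],
  [0.02,[-0.044,0.08,0],[0,0,0.6]],
  [0.02,[-0.055,0.102,0],[0,0,0.732]],
])

```text
time: 15.8
tool_pos: [0.5999, -0.0619, 0.1467]
ee_rot: [-3.14, 0.005, -0.031]
wrist_force: [0.8, -0.3, -1.3]
width: 0.0399
finger_force: 30.0
```

Emit:
drive_tool([
  [0.02,[0,0,0],[0,0,0]],
  [0.02,[0,0,0],[0,0,0]],
])

```text
time: 16.05
tool_pos: [0.6003, -0.0608, 0.1479]
ee_rot: [-3.14, 0.003, -0.025]
wrist_force: [0.3, -0.2, -1.7]
width: 0.0397
finger_force: 30.0
```

Lower 0.097 in steps.

Emit:
drive_tool([
  [0.02,[0,0,0.04],[0,0,0]],
  [0.02,[0,0,0.08],[0,0,0]],
  [0.02,[0,0,0.096],[0,0,0]],
  [0.02,[0,0,0.096],[0,0,0]],
  [0.02,[0,0,0.096],[0,0,0]],
])

```text
time: 16.68
tool_pos: [0.6021, -0.0615, 0.0549]
ee_rot: [3.141, -0.002, -0.026]
wrist_force: [-0.5, 0.1, -0.9]
width: 0.04
finger_force: 30.0
```

Emit:
drive_tool([
  [0.055,[0,0,0],[0,0,0]],
  [0.055,[0,0,0],[0,0,0]],
  [0.055,[0,0,0],[0,0,0]],
  [0.055,[0,0,-0.05],[0,0,0]],
  [0.055,[0,0,-0.11],[0,0,0]],
])

```text
time: 17.3
tool_pos: [0.6001, -0.0615, 0.1629]
ee_rot: [-3.141, 0.004, -0.027]
wrist_force: [0.8, -0.5, 0.4]
width: 0.0551
finger_force: 0.0
```

```bash
python3 - <<'E'
from h import *
plan((.426,.201,.16,1.643),(.426,.201,.032,1.643))
t=imaging.snapshot("top"); np.save("top3.npy",t); s=imaging.snapshot("scene"); np.save("scene3.npy",s)
E
```

```text
shift [-0.091, -0.129, 0.002] turn [-0.002, 0.001, -0.835]
shift [0.035, -0.154, 0.002] turn [-0.002, 0.001, -0.835]
shift [0.0, -0.0, 0.128] turn [0.0, -0.0, 0.0]
```

```bash
python3 - <<'E'
from h import *
a=np.load("top2.npy").astype(int); t=np.load("top3.npy"); b=t.astype(int)
d=np.abs(a-b).sum(2)
for n,(x,y,w,h) in {"A":(160,170,45,25),"B":(112,208,42,20),"C":(155,208,42,20)}.items(): print(n,d[y:y+h,x:x+w].max())
cv2.imwrite("pics/c5.png",cv2.resize(t[90:240,105:355,::-1],(800,480),interpolation=cv2.INTER_CUBIC))
E
```

```text
A 176
B 24
C 23
```

View pics/c5.png

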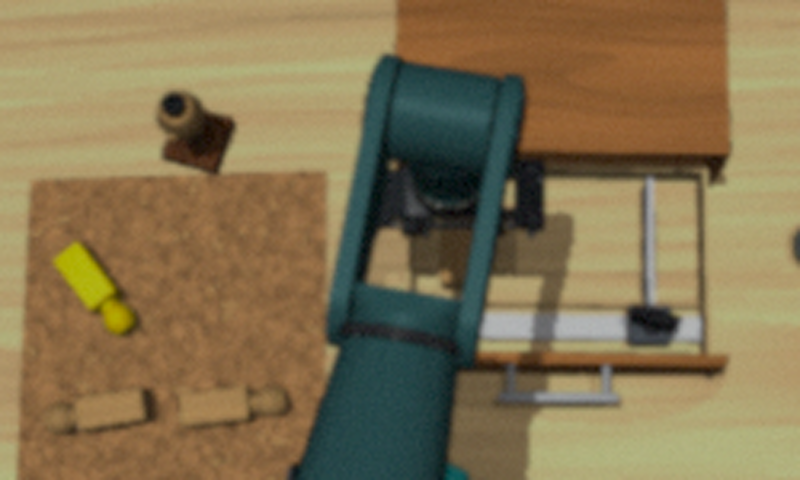

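Emit:
drive_tool([
  [0.07,[-0.091,-0.129,0.002],[0,0,-0.835]],
  [0.07,[-0.091,-0.129,0.002],[0,0,-0.835]],
  [0.07,[-0.091,-0.129,0.002],[0,0,-0.835]],
  [0.07,[-0.091,-0.129,0.002],[0,0,-0.835]],
  [0.07,[-0.091,-0.129,0.002],[0,0,-0.835]],
])

```text
time: 18.02
tool_pos: [0.5134, 0.0703, 0.1615]
ee_rot: [3.141, -0.0, 0.812]
wrist_force: [-0.7, -0.8, 0.8]
width: 0.0704
finger_force: 0.0
```

Emit:
drive_tool([
  [0.07,[0.035,-0.154,0.002],[0,0,-0.835]],
  [0.07,[0.035,-0.154,0.002],[0,0,-0.835]],
  [0.07,[0.035,-0.154,0.002],[0,0,-0.835]],
  [0.07,[0.035,-0.154,0.002],[0,0,-0.835]],
  [0.07,[0.035,-0.154,0.002],[0,0,-0.835]],
])

```text
time: 18.65
tool_pos: [0.4262, 0.202, 0.1594]
ee_rot: [3.141, -0.0, 1.648]
wrist_force: [-0.7, -0.1, 0.0]
width: 0.0705
finger_force: 0.0
```

Emit:
drive_tool([
  [0.07,[0,0,0.04],[0,0,0]],
  [0.07,[0,0,0.08],[0,0,0]],
  [0.07,[0,0,0.128],[0,0,0]],
  [0.07,[0,0,0.128],[0,0,0]],
  [0.07,[0,0,0.128],[0,0,0]],
])

```text
time: 19.27
tool_pos: [0.4268, 0.2015, 0.032]
ee_rot: [3.141, -0.0, 1.643]
wrist_force: [0.1, 0.4, 0.2]
width: 0.07
finger_force: 0.0
```

Emit:
drive_tool([
  [0.02,[0,0,0],[0,0,0]],
  [0.02,[0,0,0],[0,0,0]],
  [0.02,[0,0,0],[0,0,0]],
  [0.02,[0,0,0],[0,0,0]],
  [0.02,[0,0,0],[0,0,0]],
])

```text
time: 19.9
tool_pos: [0.4271, 0.2016, 0.032]
ee_rot: [3.14, -0.0, 1.643]
wrist_force: [0.2, 0.5, 3.0]
width: 0.0401
finger_force: 30.0
```

```bash
python3 - <<'E'
from h import *
o=robot.get_obs(); p=o["tool_pos"]; y=o["ee_rot"][2]
a=cab(.1505,.050,.15); print(a)
plan((p[0],p[1],.15,y),(*a,CY),(*a[:2],.051,CY))
t=imaging.snapshot("top"); np.save("top4.npy",t)
cv2.imwrite("pics/c6.png",cv2.resize(t[90:240,105:355,::-1],(800,480),interpolation=cv2.INTER_CUBIC))
E
```

```text
[np.float64(0.6198733448027657), np.float64(-0.12727693547739574), 0.15]
shift [0.0, 0.0, -0.118] turn [0.001, -0.0, -0.0]
shift [-0.171, 0.084, 0.0] turn [0.0, -0.0, 0.835]
shift [-0.052, 0.183, 0.0] turn [0.0, -0.0, 0.835]
shift [-0.0, -0.0, 0.099] turn [0.0, -0.0, 0.0]
```

View pics/c6.png

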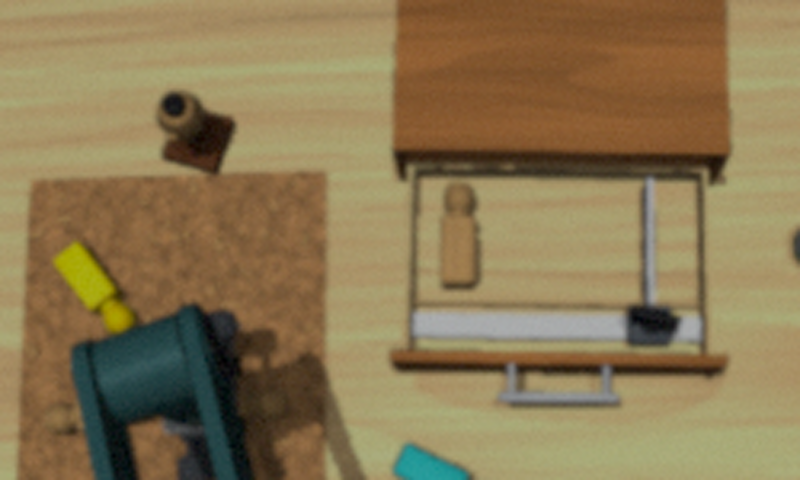

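Emit:
drive_tool([
  [0.02,[0,0,-0.05],[0,0,0]],
  [0.02,[0,0,-0.11],[0,0,0]],
  [0.02,[0,0,-0.122],[0,0,0]],
  [0.02,[0,0,-0.122],[0,0,0]],
])

```text
time: 20.45
tool_pos: [0.4267, 0.2015, 0.1536]
ee_rot: [3.141, -0.0, 1.643]
wrist_force: [-0.7, -0.1, -0.9]
width: 0.04
finger_force: 30.0
```

Emit:
drive_tool([
  [0.02,[-0.034,0.017,0],[0,0,0.167]],
  [0.02,[-0.068,0.034,0],[0,0,0.334]],
  [0.02,[-0.102,0.051,0],[0,0,0.5]],
  [0.02,[-0.136,0.067,0],[0,0,0.668]],
  [0.02,[-0.171,0.084,0],[0,0,0.835]],
])

```text
time: 21.08
tool_pos: [0.5213, 0.036, 0.1497]
ee_rot: [-3.137, 0.004, 0.802]
wrist_force: [-0.3, 0.1, -0.9]
width: 0.04
finger_force: 30.0
```

Emit:
drive_tool([
  [0.02,[-0.01,0.036,0],[0,0,0.167]],
  [0.02,[-0.021,0.073,0],[0,0,0.334]],
  [0.02,[-0.031,0.11,0],[0,0,0.5]],
  [0.02,[-0.042,0.146,0],[0,0,0.668]],
  [0.02,[-0.054,0.183,0],[0,0,0.835]],
])

```text
time: 21.7
tool_pos: [0.6165, -0.1291, 0.1492]
ee_rot: [-3.14, 0.007, -0.033]
wrist_force: [-0.8, 0.3, -1.0]
width: 0.0398
finger_force: 30.0
```

Emit:
drive_tool([
  [0.02,[0,0,0],[0,0,0]],
  [0.02,[0,0,0],[0,0,0]],
])

```text
time: 21.95
tool_pos: [0.6163, -0.1278, 0.1506]
ee_rot: [-3.139, 0.005, -0.026]
wrist_force: [0.4, 0.2, -0.2]
width: 0.0401
finger_force: 30.0
```

Emit:
drive_tool([
  [0.02,[0,0,0.04],[0,0,0]],
  [0.02,[0,0,0.08],[0,0,0]],
  [0.02,[0,0,0.1],[0,0,0]],
  [0.02,[0,0,0.1],[0,0,0]],
  [0.02,[0,0,0.1],[0,0,0]],
])

```text
time: 22.58
tool_pos: [0.6182, -0.1283, 0.0545]
ee_rot: [3.141, -0.002, -0.026]
wrist_force: [0.5, -0.2, -0.9]
width: 0.0401
finger_force: 30.0
```

Emit:
drive_tool([
  [0.055,[0,0,0],[0,0,0]],
  [0.055,[0,0,0],[0,0,0]],
  [0.055,[0,0,0],[0,0,0]],
  [0.055,[0,0,-0.05],[0,0,0]],
  [0.055,[0,0,-0.11],[0,0,0]],
])

```text
time: 23.2
tool_pos: [0.6165, -0.1283, 0.1627]
ee_rot: [-3.14, 0.004, -0.027]
wrist_force: [0.1, -0.6, 0.4]
width: 0.0552
finger_force: 0.0
```

```bash
python3 - <<'E'
from h import *
plan((.420,.339,.17,1.666),(.420,.339,.032,1.666))
t=imaging.snapshot("top"); np.save("top5.npy",t)
d=np.abs(np.load("top2.npy").astype(int)-t).sum(2); print(d[208:228,112:154].max())
E
```

```text
shift [-0.105, -0.231, -0.003] turn [-0.002, 0.001, -0.847]
shift [0.104, -0.231, -0.003] turn [-0.002, 0.001, -0.847]
shift [0.0, -0.0, 0.138] turn [-0.0, 0.0, -0.0]
27
```

Emit:
drive_tool([
  [0.07,[-0.105,-0.231,-0.003],[0,0,-0.847]],
  [0.07,[-0.105,-0.231,-0.003],[0,0,-0.847]],
  [0.07,[-0.105,-0.231,-0.003],[0,0,-0.847]],
  [0.07,[-0.105,-0.231,-0.003],[0,0,-0.847]],
  [0.07,[-0.105,-0.231,-0.003],[0,0,-0.847]],
])

```text
time: 23.88
tool_pos: [0.5174, 0.1089, 0.167]
ee_rot: [-3.141, -0.002, 0.829]
wrist_force: [0.4, -0.1, 0.1]
width: 0.0704
finger_force: 0.0
```

Emit:
drive_tool([
  [0.07,[0.104,-0.231,-0.003],[0,0,-0.847]],
  [0.07,[0.104,-0.231,-0.003],[0,0,-0.847]],
  [0.07,[0.104,-0.231,-0.003],[0,0,-0.847]],
  [0.07,[0.104,-0.231,-0.003],[0,0,-0.847]],
  [0.07,[0.104,-0.231,-0.003],[0,0,-0.847]],
])

```text
time: 24.5
tool_pos: [0.4189, 0.3425, 0.1696]
ee_rot: [3.141, -0.001, 1.677]
wrist_force: [0.4, -1.1, -0.5]
width: 0.0698
finger_force: 0.0
```

Emit:
drive_tool([
  [0.07,[0,0,0.04],[0,0,0]],
  [0.07,[0,0,0.09],[0,0,0]],
  [0.07,[0,0,0.138],[0,0,0]],
  [0.07,[0,0,0.138],[0,0,0]],
  [0.07,[0,0,0.138],[0,0,0]],
])

```text
time: 25.12
tool_pos: [0.4216, 0.3392, 0.0329]
ee_rot: [3.14, -0.001, 1.667]
wrist_force: [0.4, -0.8, 0.4]
width: 0.07
finger_force: 0.0
```

Emit:
drive_tool([
  [0.02,[0,0,0],[0,0,0]],
  [0.02,[0,0,0],[0,0,0]],
  [0.02,[0,0,0],[0,0,0]],
  [0.02,[0,0,0],[0,0,0]],
  [0.02,[0,0,0],[0,0,0]],
])

```text
time: 25.75
tool_pos: [0.4217, 0.3391, 0.0323]
ee_rot: [3.14, -0.001, 1.667]
wrist_force: [1.6, -0.3, 2.8]
width: 0.0399
finger_force: 29.9
```

```bash
python3 - <<'E'
from h import *
o=robot.get_obs(); p=o["tool_pos"]; y=o["ee_rot"][2]
a=cab(.1305,-.015,.15); print(a)
plan((p[0],p[1],.15,y),(*a,CY),(*a[:2],.051,CY))
t=imaging.snapshot("top"); np.save("top6.npy",t)
cv2.imwrite("pics/c7.png",cv2.resize(t[90:240,105:355,::-1],(800,480),interpolation=cv2.INTER_CUBIC))
E
```

```text
[np.float64(0.5981258475846367), np.float64(-0.1917133100242887), 0.15]
shift [0.0, 0.0, -0.118] turn [0.002, -0.001, -0.0]
shift [-0.273, 0.062, 0.0] turn [-0.0, -0.0, 0.847]
shift [-0.134, 0.246, 0.0] turn [-0.0, -0.0, 0.847]
shift [-0.0, -0.0, 0.099] turn [-0.0, 0.0, -0.0]
```

View pics/c7.png

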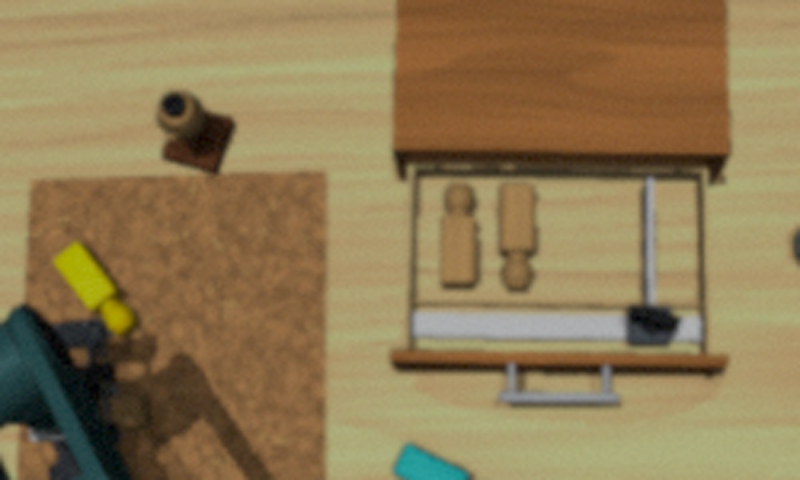

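Emit:
drive_tool([
  [0.02,[0,0,-0.05],[0,0,0]],
  [0.02,[0,0,-0.11],[0,0,0]],
  [0.02,[0,0,-0.122],[0,0,0]],
  [0.02,[0,0,-0.122],[0,0,0]],
])

```text
time: 26.3
tool_pos: [0.4208, 0.3389, 0.1532]
ee_rot: [-3.141, -0.0, 1.667]
wrist_force: [-0.3, 0.4, -1.2]
width: 0.0398
finger_force: 29.9
```

Emit:
drive_tool([
  [0.02,[-0.054,0.012,0],[0,0,0.169]],
  [0.02,[-0.109,0.025,0],[0,0,0.339]],
  [0.02,[-0.164,0.037,0],[0,0,0.508]],
  [0.02,[-0.218,0.05,0],[0,0,0.678]],
  [0.02,[-0.273,0.062,0],[0,0,0.847]],
])

```text
time: 26.92
tool_pos: [0.5073, 0.0714, 0.1496]
ee_rot: [-3.137, 0.004, 0.814]
wrist_force: [1.5, -0.6, -1.3]
width: 0.04
finger_force: 29.9
```

Emit:
drive_tool([
  [0.02,[-0.027,0.049,0],[0,0,0.169]],
  [0.02,[-0.054,0.098,0],[0,0,0.339]],
  [0.02,[-0.08,0.148,0],[0,0,0.508]],
  [0.02,[-0.107,0.197,0],[0,0,0.678]],
  [0.02,[-0.135,0.246,0],[0,0,0.847]],
])

```text
time: 27.55
tool_pos: [0.5953, -0.1944, 0.1489]
ee_rot: [-3.138, 0.007, -0.033]
wrist_force: [0.2, 0.3, -0.1]
width: 0.0398
finger_force: 29.9
```

Emit:
drive_tool([
  [0.02,[0,0,0],[0,0,0]],
  [0.02,[0,0,0],[0,0,0]],
])

```text
time: 27.8
tool_pos: [0.5952, -0.1926, 0.15]
ee_rot: [-3.138, 0.006, -0.027]
wrist_force: [0.1, -0.3, -1.1]
width: 0.0397
finger_force: 29.9
```

Emit:
drive_tool([
  [0.02,[0,0,0.04],[0,0,0]],
  [0.02,[0,0,0.08],[0,0,0]],
  [0.02,[0,0,0.1],[0,0,0]],
  [0.02,[0,0,0.1],[0,0,0]],
  [0.02,[0,0,0.1],[0,0,0]],
])

```text
time: 28.42
tool_pos: [0.5972, -0.193, 0.0544]
ee_rot: [3.141, -0.001, -0.026]
wrist_force: [0.2, -0.7, -1.0]
width: 0.0401
finger_force: 30.0
```

Emit:
drive_tool([
  [0.055,[0,0,0],[0,0,0]],
  [0.055,[0,0,0],[0,0,0]],
  [0.055,[0,0,0],[0,0,0]],
  [0.055,[0,0,-0.05],[0,0,0]],
  [0.055,[0,0,-0.12],[0,0,0]],
])

```text
time: 29.05
tool_pos: [0.5955, -0.1931, 0.165]
ee_rot: [-3.14, 0.004, -0.027]
wrist_force: [0.8, -0.5, -0.2]
width: 0.0549
finger_force: 0.0
```

```bash
python3 - <<'E'
from h import *
plan((.507,-.2706,.18,1.321),(.507,-.2706,.112,1.321))
E
```

```text
shift [-0.043, 0.04, -0.007] turn [-0.002, 0.001, -0.674]
shift [-0.059, 0.004, -0.007] turn [-0.002, 0.001, -0.674]
shift [0.0, -0.0, 0.068] turn [0.0, 0.0, -0.0]
```

Emit:
drive_tool([
  [0.045,[-0.043,0.04,-0.007],[0,0,-0.674]],
  [0.045,[-0.043,0.04,-0.007],[0,0,-0.674]],
  [0.045,[-0.043,0.04,-0.007],[0,0,-0.674]],
  [0.045,[-0.043,0.04,-0.007],[0,0,-0.674]],
  [0.045,[-0.043,0.04,-0.007],[0,0,-0.674]],
])

```text
time: 29.68
tool_pos: [0.5526, -0.2324, 0.1731]
ee_rot: [3.141, -0.0, 0.645]
wrist_force: [0.2, -0.3, 0.4]
width: 0.0449
finger_force: 0.0
```

Emit:
drive_tool([
  [0.045,[-0.059,0.004,-0.007],[0,0,-0.674]],
  [0.045,[-0.059,0.004,-0.007],[0,0,-0.674]],
  [0.045,[-0.059,0.004,-0.007],[0,0,-0.674]],
  [0.045,[-0.059,0.004,-0.007],[0,0,-0.674]],
  [0.045,[-0.059,0.004,-0.007],[0,0,-0.674]],
])

```text
time: 30.3
tool_pos: [0.5079, -0.2711, 0.1801]
ee_rot: [3.141, -0.0, 1.318]
wrist_force: [0.3, 0.3, -1.0]
width: 0.0449
finger_force: 0.0
```

```bash
python3 - <<'E'
from h import *
plan((.507,-.2706,.112,1.321))
t=imaging.snapshot("top"); np.save("top7.npy",t)
cv2.imwrite("pics/c8.png",cv2.resize(t[130:210,205:355,::-1],(800,427),interpolation=cv2.INTER_CUBIC))
E
```

```text
shift [0.0, -0.001, 0.068] turn [0.0, -0.0, -0.003]
```

View pics/c8.png

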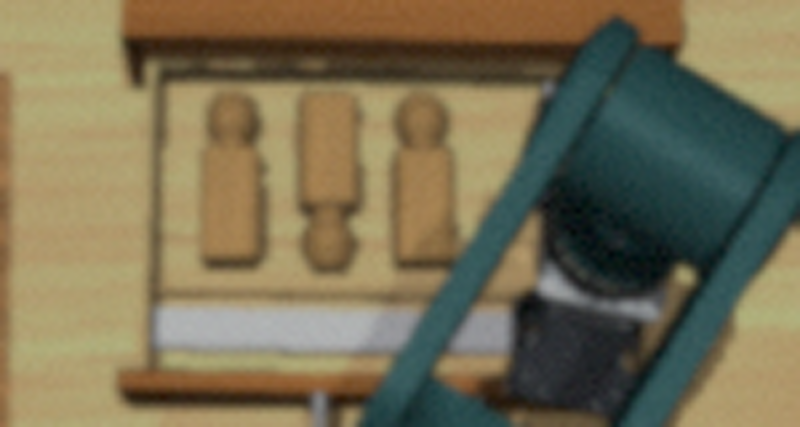

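Emit:
drive_tool([
  [0.045,[0,0,0.04],[0,0,0]],
  [0.045,[0,0,0.068],[0,0,0]],
  [0.045,[0,0,0.068],[0,0,0]],
  [0.045,[0,0,0.068],[0,0,0]],
])

```text
time: 30.85
tool_pos: [0.5086, -0.2714, 0.1133]
ee_rot: [3.14, 0.001, 1.32]
wrist_force: [-0.1, 0.2, 0.3]
width: 0.0453
finger_force: 0.0
```

Emit:
drive_tool([
  [0.0,[0,0,0],[0,0,0]],
  [0.0,[0,0,0],[0,0,0]],
  [0.0,[0,0,0],[0,0,0]],
  [0.0,[0,0,0],[0,0,0]],
  [0.0,[0,0,0],[0,0,0]],
])

```text
time: 31.48
tool_pos: [0.5081, -0.2711, 0.1124]
ee_rot: [3.141, 0.0, 1.32]
wrist_force: [0.0, 0.5, 2.3]
width: 0.0139
finger_force: 29.8
```

```bash
python3 - <<'E'
from h import *
o=st(); p=np.array(o["tool_pos"])
c=np.array(cab(0,0,0)); w=p-c; tr=R.from_euler('z',-CY).apply(w); print("tray",tr)
print("to", .041-tr[1]); t=p+R.from_euler('z',CY).apply([0,.041-tr[1],0]); print(to_tool(t-p))
E
```

```text
{'time': 31.475, 'tool_pos': [0.508, -0.271, 0.112], 'ee_rot': [3.141, 0.0, 1.32], 'wrist_force': [0.01, 0.534, 2.272], 'width': 0.014, 'finger_force': 29.824, 'joint_positions': [-0.589, 0.195, 1.485, 0.0, 1.46, -0.338]}
tray [ 0.04262953 -0.09682587  0.11240835]
to 0.13782587036851454
[ 1.34401665e-01 -3.05313314e-02 -2.93736921e-05]
```

Emit:
drive_tool([
  [0.0,[0.013,-0.003,0],[0,0,0]],
  [0.0,[0.026,-0.006,0],[0,0,0]],
  [0.0,[0.038,-0.0086,0],[0,0,0]],
  [0.0,[0.05,-0.0114,0],[0,0,0]],
  [0.0,[0.061,-0.0139,0],[0,0,0]],
])

```text
time: 32.1
tool_pos: [0.5102, -0.2077, 0.1124]
ee_rot: [3.14, 0.0, 1.321]
wrist_force: [1.5, -2.1, 2.3]
width: 0.014
finger_force: 29.8
```

Emit:
drive_tool([
  [0.0,[0.01,-0.0023,0],[0,0,0]],
  [0.0,[0.02,-0.0046,0],[0,0,0]],
  [0.0,[0.03,-0.0068,0],[0,0,0]],
  [0.0,[0.04,-0.0091,0],[0,0,0]],
  [0.0,[0.05,-0.0114,0],[0,0,0]],
])

```text
time: 32.72
tool_pos: [0.5116, -0.1568, 0.1124]
ee_rot: [3.14, 0.0, 1.321]
wrist_force: [4.7, -2.1, 3.5]
width: 0.014
finger_force: 29.8
```

Emit:
drive_tool([
  [0.0,[0.004,-0.0009,0],[0,0,0]],
  [0.0,[0.008,-0.0018,0],[0,0,0]],
  [0.0,[0.012,-0.0027,0],[0,0,0]],
  [0.0,[0.015,-0.0034,0],[0,0,0]],
  [0.0,[0.018,-0.0041,0],[0,0,0]],
])

```text
time: 33.35
tool_pos: [0.5123, -0.1387, 0.1124]
ee_rot: [3.139, 0.0, 1.321]
wrist_force: [5.3, -3.5, 2.9]
width: 0.0137
finger_force: 29.8
```

```bash
python3 - <<'E'
from h import *
o=st(); p=np.array(o["tool_pos"])
tr=R.from_euler('z',-CY).apply(p-np.array(cab(0,0,0))); print("tray",tr)
E
```

```text
{'time': 33.35, 'tool_pos': [0.512, -0.139, 0.112], 'ee_rot': [3.139, 0.0, 1.321], 'wrist_force': [5.289, -3.482, 2.907], 'width': 0.014, 'finger_force': 29.824, 'joint_positions': [-0.371, 0.097, 1.598, 0.0, 1.445, -0.121]}
tray [0.0432328  0.03562793 0.11237106]
```

Continue creeping until the y force rises.

Emit:
drive_tool([
  [0.0,[0.0015,-0.0003,0],[0,0,0]],
  [0.0,[0.003,-0.0007,0],[0,0,0]],
  [0.0,[0.004,-0.0009,0],[0,0,0]],
  [0.0,[0.004,-0.0009,0],[0,0,0]],
])

```text
time: 33.85
tool_pos: [0.5124, -0.1345, 0.1124]
ee_rot: [3.139, -0.0, 1.321]
wrist_force: [4.7, -3.4, 2.7]
width: 0.0137
finger_force: 29.8
```

Emit:
drive_tool([
  [0.0,[0.0015,-0.0003,0],[0,0,0]],
  [0.0,[0.003,-0.0007,0],[0,0,0]],
  [0.0,[0.004,-0.0009,0],[0,0,0]],
  [0.0,[0.004,-0.0009,0],[0,0,0]],
])

```text
time: 34.35
tool_pos: [0.5126, -0.1304, 0.1124]
ee_rot: [3.139, -0.0, 1.321]
wrist_force: [5.9, -2.6, 3.1]
width: 0.0139
finger_force: 29.8
```

Emit:
drive_tool([
  [0.0,[0.0015,-0.0003,0],[0,0,0]],
  [0.0,[0.003,-0.0007,0],[0,0,0]],
  [0.0,[0.004,-0.0009,0],[0,0,0]],
  [0.0,[0.004,-0.0009,0],[0,0,0]],
])

```text
time: 34.85
tool_pos: [0.5127, -0.1266, 0.1124]
ee_rot: [3.139, 0.0, 1.321]
wrist_force: [5.4, -3.1, 3.8]
width: 0.0137
finger_force: 29.8
```

```bash
python3 - <<'E'
from h import *
t=imaging.snapshot("top"); np.save("top8.npy",t); st()
cv2.imwrite("pics/c9.png",cv2.resize(t[130:210,205:355,::-1],(800,427),interpolation=cv2.INTER_CUBIC))
E
```

```text
{'time': 34.9, 'tool_pos': [0.513, -0.127, 0.112], 'ee_rot': [3.139, 0.0, 1.321], 'wrist_force': [5.747, -3.059, 3.514], 'width': 0.014, 'finger_force': 29.825, 'joint_positions': [-0.349, 0.091, 1.604, 0.0, 1.444, -0.099]}
```

View pics/c9.png

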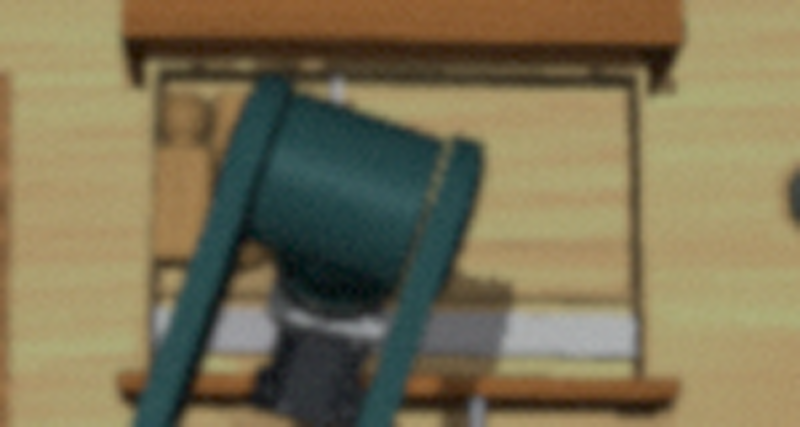

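Emit:
drive_tool([
  [0.0,[0.0015,-0.0003,0],[0,0,0]],
  [0.0,[0.003,-0.0007,0],[0,0,0]],
  [0.0,[0.004,-0.0009,0],[0,0,0]],
  [0.0,[0.004,-0.0009,0],[0,0,0]],
])

```text
time: 35.4
tool_pos: [0.5127, -0.1261, 0.1124]
ee_rot: [3.137, 0.007, 1.319]
wrist_force: [5.3, -12.3, 2.0]
width: 0.0138
finger_force: 29.9
```

Emit:
drive_tool([
  [0.0,[0.001,-0.0002,0],[0,0,0]],
  [0.0,[0.002,-0.0004,0],[0,0,0]],
  [0.0,[0.003,-0.0007,0],[0,0,0]],
  [0.0,[0.003,-0.0007,0],[0,0,0]],
])

```text
time: 35.9
tool_pos: [0.5128, -0.1256, 0.1124]
ee_rot: [3.136, 0.012, 1.318]
wrist_force: [5.2, -17.5, -0.5]
width: 0.0137
finger_force: 30.0
```

Emit:
drive_tool([
  [0.0,[0,0,0],[0,0,0.15]],
  [0.0,[0,0,0],[0,0,0.3]],
  [0.0,[0,0,0],[0,0,0.45]],
  [0.0,[0,0,0],[0,0,0.6]],
  [0.0,[0,0,0],[0,0,0.7]],
])

```text
time: 36.52
tool_pos: [0.5143, -0.1267, 0.1124]
ee_rot: [3.125, 0.004, 0.616]
wrist_force: [11.0, -21.9, -3.6]
width: 0.0136
finger_force: 30.2
```

Emit:
drive_tool([
  [0.0,[0,0,0],[0,0,0.15]],
  [0.0,[0,0,0],[0,0,0.3]],
  [0.0,[0,0,0],[0,0,0.45]],
  [0.0,[0,0,0],[0,0,0.6]],
  [0.0,[0,0,0],[0,0,0.65]],
])

```text
time: 37.15
tool_pos: [0.5149, -0.1285, 0.1124]
ee_rot: [3.122, -0.009, -0.033]
wrist_force: [11.9, -24.5, -5.4]
width: 0.014
finger_force: 30.1
```

Emit:
drive_tool([
  [0.0,[0,0,0],[0,0,0.03]],
  [0.0,[0,0,0],[0,0,0.03]],
  [0.0,[0,0,0],[0,0,0.03]],
])

```text
time: 37.52
tool_pos: [0.5149, -0.1285, 0.1124]
ee_rot: [3.123, -0.009, -0.061]
wrist_force: [11.7, -25.3, -5.1]
width: 0.0136
finger_force: 30.2
```

```bash
python3 - <<'E'
from h import *
st(); print(robot.get_obs()["wrist_torque"])
E
```

```text
{'time': 37.525, 'tool_pos': [0.515, -0.129, 0.112], 'ee_rot': [3.123, -0.009, -0.061], 'wrist_force': [11.674, -25.283, -5.105], 'width': 0.014, 'finger_force': 30.214, 'joint_positions': [-0.342, 0.09, 1.605, -0.016, 1.433, 1.292]}
[-4.31978247 -1.802164    0.42917261]
```

Emit:
drive_tool([
  [0.045,[0,0,0],[0,0,0]],
  [0.045,[0,0,0],[0,0,0]],
  [0.045,[0,0,0],[0,0,0]],
  [0.045,[0,0,-0.05],[0,0,0]],
  [0.045,[0,0,-0.1],[0,0,0]],
])

```text
time: 38.15
tool_pos: [0.5096, -0.1175, 0.2104]
ee_rot: [-3.138, 0.008, -0.058]
wrist_force: [0.4, -0.3, -0.5]
width: 0.0449
finger_force: 0.0
```

```bash
python3 - <<'E'
from h import *
plan((.36,.0,.2,0.78),(.36,.0,.2,1.546))
E
```

```text
shift [-0.156, -0.109, 0.012] turn [-0.007, 0.006, -0.838]
shift [0.0, 0.0, 0.0] turn [0.0, 0.0, -0.766]
```

Emit:
drive_tool([
  [0.034,[-0.156,-0.109,0.012],[-0.007,0.006,-0.838]],
  [0.034,[-0.156,-0.109,0.012],[-0.007,0.006,-0.838]],
  [0.034,[-0.156,-0.109,0.012],[-0.007,0.006,-0.838]],
  [0.034,[-0.156,-0.109,0.012],[-0.007,0.006,-0.838]],
  [0.034,[-0.156,-0.109,0.012],[-0.007,0.006,-0.838]],
])

```text
time: 38.78
tool_pos: [0.3599, 0.0004, 0.1984]
ee_rot: [3.138, -0.0, 0.785]
wrist_force: [-0.6, 0.3, -0.6]
width: 0.0338
finger_force: 0.0
```

Emit:
drive_tool([
  [0.034,[0,0,0],[0,0,-0.766]],
  [0.034,[0,0,0],[0,0,-0.766]],
  [0.034,[0,0,0],[0,0,-0.766]],
  [0.034,[0,0,0],[0,0,-0.766]],
  [0.034,[0,0,0],[0,0,-0.766]],
])

```text
time: 39.4
tool_pos: [0.361, -0.0004, 0.1985]
ee_rot: [3.138, 0.003, 1.545]
wrist_force: [0.6, 0.2, 0.6]
width: 0.0338
finger_force: 0.0
```

```bash
python3 - <<'E'
from h import *
t=imaging.snapshot("top"); np.save("top9.npy",t); st()
cv2.imwrite("pics/c10.png",cv2.resize(t[130:220,205:355,::-1],(800,480),interpolation=cv2.INTER_CUBIC))
E
```

```text
{'time': 39.45, 'tool_pos': [0.361, -0.001, 0.199], 'ee_rot': [3.137, 0.003, 1.544], 'wrist_force': [-0.499, 0.13, -0.148], 'width': 0.034, 'finger_force': 0.0, 'joint_positions': [-0.157, -0.345, 1.817, -0.002, 1.665, -0.13]}
```

View pics/c10.png

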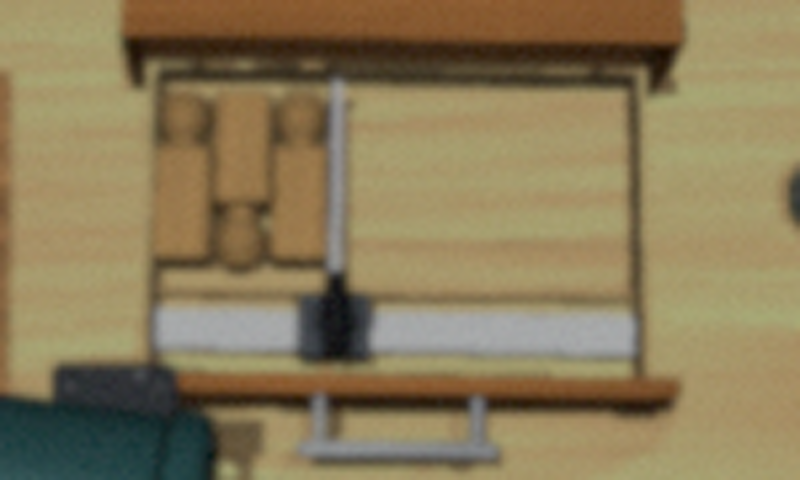

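```bash
python3 - <<'E'
from h import *
k=800/150
a=onz("top",205+400/k,130+452/k,.088); print(a)
plan((.420,a[1],.2,1.546),(.420,a[1],.1,1.546))
E
```

```text
[ 0.4189889  -0.17147433  0.088     ]
shift [-0.169, 0.063, -0.0] turn [0.004, 0.003, -0.002]
shift [-0.0, -0.0, 0.1] turn [0.0, -0.0, -0.0]
```

Emit:
drive_tool([
  [0.034,[-0.169,0.063,0],[0.004,0.003,0]],
  [0.034,[-0.169,0.063,0],[0.004,0.003,0]],
  [0.034,[-0.169,0.063,0],[0.004,0.003,0]],
  [0.034,[-0.169,0.063,0],[0.004,0.003,0]],
  [0.034,[-0.169,0.063,0],[0.004,0.003,0]],
])

```text
time: 40.08
tool_pos: [0.4206, -0.171, 0.2005]
ee_rot: [3.14, -0.001, 1.543]
wrist_force: [-0.4, 0.1, -0.1]
width: 0.0341
finger_force: 0.0
```

Emit:
drive_tool([
  [0.034,[0,0,0.05],[0,0,0]],
  [0.034,[0,0,0.1],[0,0,0]],
  [0.034,[0,0,0.1],[0,0,0]],
  [0.034,[0,0,0.1],[0,0,0]],
])

```text
time: 40.58
tool_pos: [0.4225, -0.1715, 0.1032]
ee_rot: [3.135, 0.002, 1.546]
wrist_force: [-0.6, -0.4, -0.3]
width: 0.0338
finger_force: 0.0
```

Emit:
drive_tool([
  [0.0,[0,0,0],[0,0,0]],
  [0.0,[0,0,0],[0,0,0]],
  [0.0,[0,0,0],[0,0,0]],
  [0.0,[0,0,0],[0,0,0]],
])

```text
time: 41.08
tool_pos: [0.4233, -0.1724, 0.1027]
ee_rot: [3.133, 0.002, 1.545]
wrist_force: [4.0, 1.0, 4.1]
width: 0.0099
finger_force: 30.0
```

Emit:
drive_tool([
  [0.0,[0,0.012,0],[0,0,0]],
  [0.0,[0,0.032,0],[0,0,0]],
  [0.0,[0,0.054,0],[0,0,0]],
  [0.0,[0,0.076,0],[0,0,0]],
  [0.0,[0,0.098,0],[0,0,0]],
])

```text
time: 41.7
tool_pos: [0.5192, -0.176, 0.1027]
ee_rot: [3.14, 0.004, 1.544]
wrist_force: [-4.0, -2.3, 8.5]
width: 0.0103
finger_force: 30.0
```

Emit:
drive_tool([
  [0.0,[0,0.022,0],[0,0,0]],
  [0.0,[0,0.044,0],[0,0,0]],
  [0.0,[0,0.066,0],[0,0,0]],
  [0.0,[0,0.084,0],[0,0,0]],
  [0.0,[0,0.095,0],[0,0,0]],
])

```text
time: 42.32
tool_pos: [0.6144, -0.1796, 0.1027]
ee_rot: [3.139, 0.006, 1.544]
wrist_force: [-3.6, -5.4, 5.3]
width: 0.0103
finger_force: 30.0
```

Emit:
drive_tool([
  [0.0,[0,0.007,0],[0,0,0]],
  [0.0,[0,0.013,0],[0,0,0]],
  [0.0,[0,0.019,0],[0,0,0]],
  [0.0,[0,0.024,0],[0,0,0]],
  [0.0,[0,0.024,0],[0,0,0]],
])

```text
time: 42.95
tool_pos: [0.6383, -0.1805, 0.1027]
ee_rot: [3.138, 0.006, 1.543]
wrist_force: [-0.5, -4.8, 4.0]
width: 0.0102
finger_force: 30.0
```

Emit:
drive_tool([
  [0.0,[0,0.003,0],[0,0,0]],
  [0.0,[0,0.006,0],[0,0,0]],
  [0.0,[0,0.006,0],[0,0,0]],
])

```text
time: 43.32
tool_pos: [0.6386, -0.1806, 0.1027]
ee_rot: [-3.131, 0.005, 1.543]
wrist_force: [-15.6, -4.6, 10.8]
width: 0.0103
finger_force: 30.0
```

Stopped hard: shut. Release and lift away.

Emit:
drive_tool([
  [0.034,[0,0,0],[0,0,0]],
  [0.034,[0,0,0],[0,0,0]],
  [0.034,[0,0,0],[0,0,0]],
  [0.034,[0,0,-0.06],[0,0,0]],
  [0.034,[0,0,-0.12],[0,0,0]],
])

```text
time: 43.95
tool_pos: [0.6436, -0.1769, 0.2216]
ee_rot: [3.141, -0.0, 1.545]
wrist_force: [0.5, 0.3, 0.3]
width: 0.0341
finger_force: 0.0
```

Emit:
drive_tool([
  [0.034,[0.15,-0.2,0],[0,0,0]],
  [0.034,[0.15,-0.2,0],[0,0,0]],
  [0.034,[0.15,-0.2,0],[0,0,0]],
  [0.034,[0.15,-0.2,0],[0,0,0]],
  [0.034,[0.15,-0.2,0],[0,0,0]],
])

```text
time: 44.58
tool_pos: [0.4451, -0.02, 0.2208]
ee_rot: [3.138, 0.0, 1.549]
wrist_force: [1.8, -0.7, 0.1]
width: 0.034
finger_force: 0.0
```

```bash
python3 - <<'E'
from h import *
t=imaging.snapshot("top"); st()
cv2.imwrite("pics/c11.png",cv2.resize(t[60:260,105:405,::-1],(800,533),interpolation=cv2.INTER_CUBIC))
E
```

```text
{'time': 44.625, 'tool_pos': [0.447, -0.021, 0.221], 'ee_rot': [3.136, 0.001, 1.547], 'wrist_force': [0.772, -0.479, -0.357], 'width': 0.034, 'finger_force': 0.0, 'joint_positions': [-0.174, -0.146, 1.616, -0.0, 1.666, -0.151]}
```

View pics/c11.png

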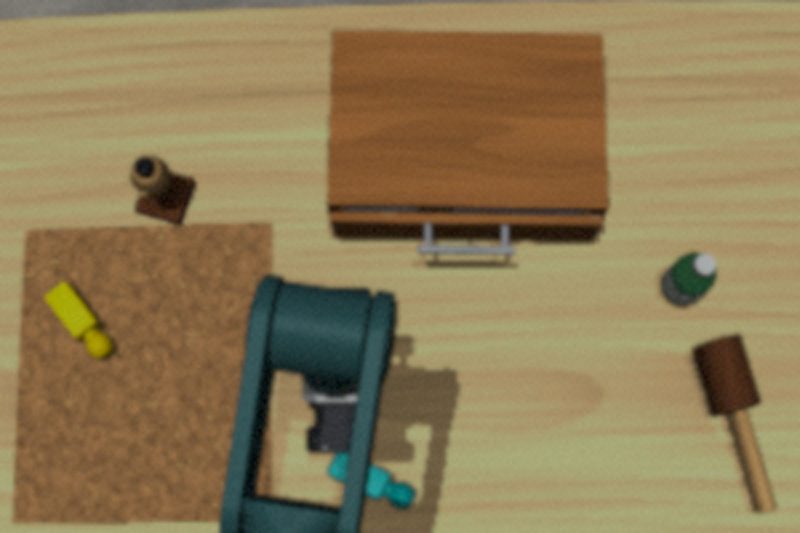

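The drawer is shut: the handle bar at crop (467,250) is back where it started. The mat now holds only the yellow look-alike, and the figure, glue bottle and mallet have not moved. Handing in.

```bash
python3 -c "
from bench import robot
print(robot.close_job())"
```

```text
the job is handed in; nothing more can be done
None
```

The job is handed in: all three blanks are packed snug between the divider and the drawer's left wall, the knob is tight and the drawer is shut; the hand-in call returned no verdict, so this rests on my last images and force readings.

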